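# Clip a test coupon into the bench fixture

## Robot

A 6-joint arm with a two-finger parallel gripper is mounted at the origin on a cart in front of the work surface, level with it; the furniture and walls round the work are solid. World frame = base frame: x ahead of the robot, y to its left, z up, the work surface at z = 0. Lengths are in m, angles in rad, forces in N, time in s.
With the tool pointing down it reaches from about 0.35 to 0.85 m from the base axis. Payload 8.1 kg.
Tool frame: the origin (TCP) lies midway between the tips of the shut fingers; the grasp point (between the pads) lies 19 mm behind it; z points along the fingers, y is the line along which they close (so a half turn about z gives the same grasp; the last joint's range is limited). The gripper opens to 93 mm and grips with 3 to 60 N. Pads are 15 mm wide; open, the fingers measure 128 mm over their backs; the gripper's body (75 mm by 188 mm) begins 65 mm behind the grasp point.
Start: joints at [-1.208, 0.13, 1.488, -0, 1.523, -0.085], TCP at [0.26, -0.541, 0.219] pointing down, gripper open.
Joint ranges: [-2.96, 2.96], [-0.89, 2.26], [0.02, 2.5], [-1.34, 4.48], [0, 2.73], [-2.66, 2.66]. Speed limits (rad/s): [2.39, 2.39, 2.79, 3.14, 3.14, 3.14].

## Interface

Orientations are given as [roll, pitch, yaw] about the fixed x, y, z axes, in that order (R = Rz(yaw) Ry(pitch) Rx(roll)).
In Python, from cell import read_state, snapshot, job_done, outline_of, place_of gives the robot as it stands.
- The arm moves only by the tool carry_out, never from a script. Its argument "moves" is text: rows parted by semicolons, each of 7 numbers parted by spaces: the shift along the tool's x, y, z in mm, then the turn, a rotation vector about the tool's x, y, z in degrees, then the finger opening in mm, from 0 to 93. A call has 1 to 10 rows; each row shifts and turns the commanded pose from where the row before left it, along the tool's axes as they then stand; what a row does not reach is not made up. A row lasts 1/10 s, in which the tool goes at most 50 mm and 8.59 degrees, less where a joint would pass 70% of its speed; a pose out of reach is approached as far as the arm can. A call is refused whole if a number of a shift passes 50 or a number of a turn 8.59, either way. A call with a gripper value outside its range is refused whole. The fingers move at their own pace and stop on an object; "newtons" is the grip in N (left out, the last holds). Time passes only in rows, so rows that do not move let the fingers close. It gives the time, the measured TCP pose, the force, the opening and the grip force at its end, in the units of the state.
- read_state(): the state, without advancing time (a new reading comes with each control period).
- snapshot(name): name is "scene" or "top" or "wrist"; returns a dict with "frame" (400x640x3 uint8, blue, green, red), "fx", "fy", "cx", "cy" (pixels), "origin" and "attitude" of the camera in the world; the wrist camera has in their place "tool_from_camera" (4x4, takes a point from camera to tool coordinates, whose origin is the TCP and whose axes are the flange's). Camera axes: x right, y up, looking along -z (the intrinsics and any distortion apply to the point x, -y, -z); pixel columns grow to the right and rows downward; lengths in m; the calibration is good to about 2 mm. The wrist camera is an equidistant fisheye: a pixel r from the principal point sees the ray r / f radians off the axis. A picture is of the moment at which its call begins: read the wrist's pose just before it. There is no depth.
- job_done(): hands the job in; it is judged then, once.
Trained networks look in the newest picture that a camera, given by its name, has taken for a name from the list of things; names that differ only in an ending like _2 or _b are one class to them, and where a whole thing is asked for, a point or a joint stands for the part that bears it (a point fixed in the world has none). Each returns a list of dicts, best first, with "confidence" (0 to 1); they miss things now and then, are a little off and sometimes report something else, mostly with a low value. They report only what shows in the picture. A call takes as long as a camera call. They do not tell look-alikes from the thing itself.
- outline_of(name, camera): "region" (400x640 bool, what is visible of it) and "pixel" ([column, row] in pixels, amid what is visible of it).
- place_of(name, camera): "pixel" ([column, row] in pixels: a listed point, or the origin of a listed thing).
The state is a dict: "clock": time; "q": joint angles; "dq": joint speeds; "effort": joint torques, N m; "position": TCP position; "orientation": TCP orientation; "contact_force": force on the tool from outside, world axes, zero at the start; "wrist_torque": the same for the moment, N m; "grip_width": opening from 0.0 (shut) to 1.0 (fully open); "grasp_force": force on a finger pad.
Only numpy, scipy, OpenCV 4.12 (cv2) and the standard library are available. Lean on these libraries where they do the work, as an engineer would, in place of code of your own. Each camera call takes 0.05 s, during which the arm holds its last target. There are 200 camera calls.

## Task

Load the blue printed coupon into the fixture for measuring: with one fingertip hold the red thumb bar of the spring clip down so that its black nose stands clear, and with the other fingertip push the coupon along its slot, beneath the nose, fully home against the end stop. Keep the bar down until the coupon is home, then let it up so that the nose clamps the coupon. Only press and push: do not lift the coupon off its ledges or tip it up, and leave the things around the fixture where they are.

Things in the scene. Friction and masses are not known exactly. Their poses are not given: they have to be found in the camera images.
- fixture: Coupon fixture, grey base with bright aluminium ledges, fixed to the table. Origin: under its base; +x is the way the coupon is pushed, +y points to the clip side, z up. All mm below are in this frame. Base plate x -95..71, y -36..74, top z 12. Two ledges, tops at z 24, x -95..60, carry the coupon. Two shaft bearings at y 29..43 rise to z 45, at x -95..-88 and x 60..71.
- finger_slot (a point): Point (-40, -3, 12) on the floor of the open finger slot between the two ledges: slot y -18..12, x -95..60, floor z 12 (two screw heads in it, 3 high, at x -87 and x 45). A fingertip behind the coupon may dip into it, below the coupon's underside. Dark fence at y -25.5 (top z 33) and low dark guide at y 25.5 (top z 28.5) leave the coupon 1.5 mm play each side.
- home (a point): Point (30, 0, 24) of the fixture: here the coupon's origin lies when the coupon is fully home against the dark end stop, whose face is at x 60 (30 mm past this point), top z 36.
- coupon: Blue flat printed plate, 60 (x, along the slot) x 48 (y) x 6 mm, 20 to 40 g, loose on the ledges. Origin: centre of its underside; x as the fixture's +x within a few degrees. At the start its front edge lies 10 to 33 mm short of the nose. Its rear face, z 24..30, can be pushed anywhere over the finger slot.
- clip_arm (a joint): Angle of the red spring clip, rad: 0 at rest (nose on the ledge, way shut), 0.65 thumb bar fully down (hard stop). Turns about a shaft along x at y 36, z 38. The coupon passes freely from about 0.33 up; 0.40 to 0.60 is safe. With the nose resting on the coupon it reads about 0.29. Springs back when let go; holding it down takes 4 to 9 N.
- thumb_bar (a point): Middle of the top face of the red ribbed thumb bar; moves with it. At rest at (-40, 63, 35.5). Bar 90 mm long in x (x -85..5), 22 wide; at rest it slopes up to +y by 0.4 rad, outer edge z 40. At joint 0.3 / 0.4 / 0.6 its middle is at z 28 / 25 / 21, y 61 / 60 / 57; level at 0.4. A fingertip held on it at z 22..26, y 62, keeps the clip open and slides along x.
- clip_nose (a point): Underside of the black nose of the clip; moves with it. Rod 24 mm long in x (x 28..52), 8 thick, at y 17; at rest it sits on the ledge and blocks the coupon. With the gripper pointing down and its finger line along y, finger centres 65 mm apart, one tip at y 62 holds the bar while the other at y -3, at the same height, pushes the coupon's rear face.
- gear: Orange printed gear 40 x 41 x 9 mm lying on the table. Leave alone. Origin: centre of its underside.
- small_box: Small brown carton 62 x 68 x 53 mm standing on the table. Leave alone. Origin: centre of its underside.
- cutters: Flush cutters with red grips, 45 x 122 x 11 mm, lying on the table beside the fixture. Leave alone. Origin: centre of the underside.
Things that resemble listed ones, but are neither listed nor needed, are in the scene too. What is meant by the coupon is not brown, pink or yellow, and is the larger of those in its own colour.

How it is judged:
By the outcome, as a careful person would: the job done as asked, in the order asked, and still so for the second after the job is handed in, with the robot touching nothing.
It also fails if it takes over 35 s, if anything falls off the work surface, if the arm or the gripper's body presses on something with over 40 N, if the wrist force passes 120 N, or if a joint passes its speed limit or range.

## Working session

There is one attempt and no reset: what is moved stays moved. The work goes in short steps, Python scripts to look and compute and a tool call to move; the robot and the scene stay as the last step left them, time stands still between calls to the robot, and variables do not carry over. Pictures are saved under pics/ and viewed, at most 11 in all, crops included, and the job is handed in when it is done.

Besides the shell and the picture viewer there is one more tool, called after ">>>" in YAML: its name, and indented under it one key for each argument. carry_out: Moves the arm, as the interface text tells. Its arguments: {"type":"object","properties":{"moves":{"type":"string"},"newtons":{"type":"number"}},"required":["moves"]}

```bash
ls; mkdir -p pics
python3 - <<'E'
from cell import *
import cv2
s=read_state(); print(s)
for n in("scene","top"):
    d=snapshot(n); cv2.imwrite(f"pics/{n}0.png",d["frame"]); print({k:v for k,v in d.items() if k!="frame"})
    for t in("coupon","thumb_bar","clip_nose","finger_slot","home","fixture"):
        print(n,t,[(p["pixel"],round(p["confidence"],2)) for p in place_of(t,n)])
E
```

```text
pics
{'clock': 0.0, 'q': array([-1.20838898e+00,  1.31190150e-01,  1.48926992e+00, -1.36653599e-05,
        1.52299331e+00, -8.54261403e-02]), 'dq': array([-0.0007498 ,  0.00131681, -0.00184936, -0.00090509,  0.00180276,
       -0.00027935]), 'effort': array([-8.11244190e-04, -5.59836316e+01, -4.91762710e+01,  7.68761127e-02,
        3.57224804e-02, -1.96132783e-04]), 'position': array([ 0.25960707, -0.54029774,  0.21757527]), 'orientation': array([-3.13973754e+00, -1.45163142e-04,  4.47834018e-01]), 'contact_force': array([-0.30215028,  0.47575747, -0.37605596]), 'wrist_torque': array([-0.00545862, -0.00362563, -0.02097997]), 'grasp_force': 0.0, 'grip_width': 0.9991955690940428}
{'fx': 432.27372077654786, 'fy': 432.27372077654786, 'cx': 320.94161962257476, 'cy': 195.9143560136242, 'origin': array([ 0.12129602, -0.90399384,  0.53713944]), 'attitude': array([ 0.9617786 , -0.02081389, -0.54131962])}
scene coupon [([259.1, 276.5], 0.84), ([243.1, 168.2], 0.77), ([357.2, 224.2], 0.74), ([258.7, 220.8], 0.73), ([427.0, 267.0], 0.63)]
scene thumb_bar [([347.3, 204.5], 0.61)]
scene clip_nose [([386.6, 222.2], 0.88)]
scene finger_slot [([345.3, 229.0], 0.65)]
scene home [([385.1, 227.7], 0.78)]
scene fixture [([368.5, 235.5], 0.83)]
{'fx': 361.5651870945041, 'fy': 361.5651870945041, 'cx': 318.11563803419926, 'cy': 201.9940156203081, 'origin': array([ 0.36753143, -0.31283167,  0.9145663 ]), 'attitude': array([ 1.61021450e-01,  1.50442632e-03, -1.56227004e+00])}
top coupon [([350.1, 202.5], 0.97), ([300.7, 259.1], 0.79), ([220.9, 238.6], 0.71), ([355.7, 279.1], 0.63), ([403.4, 180.8], 0.55)]
top thumb_bar [([330.2, 194.3], 0.93)]
top clip_nose [([361.8, 176.1], 0.96)]
top finger_slot [([354.1, 204.3], 0.71), ([278.4, 146.2], 0.34)]
top home [([362.0, 185.4], 0.88)]
top fixture [([354.9, 192.8], 0.92)]
```

View pics/scene0.png

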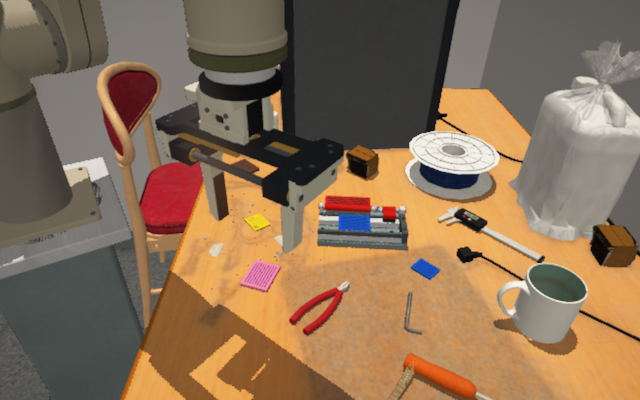

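View pics/top0.png

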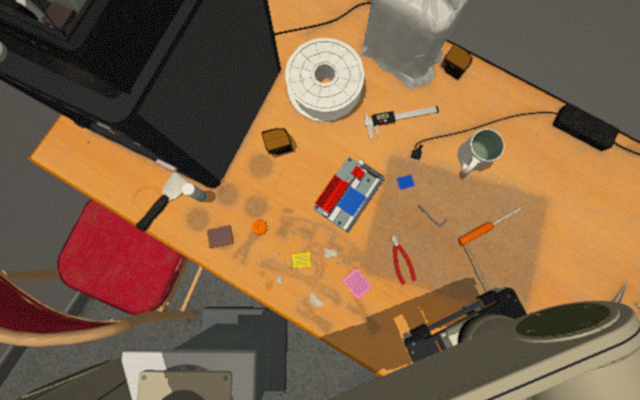

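The coupon look-alikes in the top view are the blue plate in the fixture at (350,202), a small blue one at (404,182), yellow at (301,260), pink at (356,284) and brown at (220,237). I choose (350,202): it is blue, the larger of the two, and lies in the fixture. Next I fit the fixture pose and save a close crop.

```bash
cat > h.py <<'E'
import numpy as np, cv2
from cell import *
from scipy.spatial.transform import Rotation as R
from scipy.optimize import least_squares
def cam(d,s=None):
    if "origin" in d: return np.array(d["origin"]),R.from_euler("xyz",d["attitude"]).as_matrix(),False
    T=np.array(d["tool_from_camera"]); Rt=R.from_euler("xyz",s["orientation"]).as_matrix()
    return s["position"]+Rt@T[:3,3],Rt@T[:3,:3],True
def proj(P,d,c):
    o,M,fish=c; v=(np.atleast_2d(P)-o)@M; v=v*[1,-1,-1]
    if fish:
        r=np.linalg.norm(v[:,:2],axis=1); th=np.arctan2(r,v[:,2]); uv=v[:,:2]/r[:,None]*th[:,None]
    else: uv=v[:,:2]/v[:,2:]
    return uv*[d["fx"],d["fy"]]+[d["cx"],d["cy"]]
def ray(px,d,c):
    o,M,fish=c; a=(np.array(px)-[d["cx"],d["cy"]])/[d["fx"],d["fy"]]
    if fish:
        t=np.linalg.norm(a); v=np.r_[a/t*np.sin(t),np.cos(t)]
    else: v=np.r_[a,1]
    return o,M@(v*[1,-1,-1])
def hit(px,d,c,z):
    o,v=ray(px,d,c); return o+v*(z-o[2])/v[2]
def f2w(p,P): # P in mm fixture
    c,s=np.cos(p[2]),np.sin(p[2]); P=np.atleast_2d(P)/1000
    return np.c_[p[0]+c*P[:,0]-s*P[:,1],p[1]+s*P[:,0]+c*P[:,1],P[:,2]]
def w2f(p,W):
    c,s=np.cos(p[2]),np.sin(p[2]); x,y=W[0]-p[0],W[1]-p[1]
    return 1000*np.array([c*x+s*y,-s*x+c*y,W[2]])
PTS={"thumb_bar":(-40,63,35.5),"clip_nose":(40,17,24),"finger_slot":(-40,-3,12),"home":(30,0,24),"fixture":(0,0,0)}
def fit(views,p0):
    ob=[]
    for n,d,c in views:
        for t,P in PTS.items():
            r=place_of(t,n)
            if r and r[0]["confidence"]>.5: ob.append((n,t,P,np.array(r[0]["pixel"]),d,c))
    f=lambda p:np.concatenate([(proj(f2w(p,P),d,c)[0]-px) for n,t,P,px,d,c in ob])
    s=least_squares(f,p0,loss="soft_l1",f_scale=2)
    for (n,t,*_),e in zip(ob,f(s.x).reshape(-1,2)): print(n,t,e.round(1))
    return s.x
E
python3 - <<'E'
from h import *
vs=[]
for n in("top","scene"):
    d=snapshot(n); vs.append((n,d,cam(d)))
n,d,c=vs[0]
a=hit([330.2,194.3],d,c,.0355);b=hit([361.8,176.1],d,c,.024)
print(a,b)
best=None
yaw=np.arctan2(*(b-a)[[1,0]])-np.arctan2(-46,80)
p0=[*(hit([362,185.4],d,c,.024)[:2]),yaw]
for k in (vs[:1],vs[1:],vs): print(fit(k,p0))
p=fit(vs,p0); np.save("p.npy",p)
for n,d,c in vs:
    for r in place_of("coupon",n)[:5]: print(n,r["pixel"],w2f(p,hit(r["pixel"],d,c,.024)).round(1))
f=vs[0][1]["frame"][140:250,290:430]; cv2.imwrite("pics/crop.png",cv2.resize(f,None,fx=5,fy=5,interpolation=cv2.INTER_CUBIC))
E
```

```text
[ 0.52981195 -0.33999383  0.0355    ] [ 0.57929843 -0.41996137  0.024     ]
top thumb_bar [-27.2  -3.6]
top clip_nose [-2.2  1.4]
top finger_slot [1.8 2.2]
top home [ 0.9 -2.6]
top fixture [1.8 0.8]
[ 0.53640918 -0.40850119 -0.53784687]
scene thumb_bar [-0.1 -0.5]
scene clip_nose [-2.4  1.3]
scene finger_slot [ 0.9 -0.6]
scene home [-0.4 -1.2]
scene fixture [1.4 1.2]
[ 0.53479517 -0.40956982 -0.66466822]
top thumb_bar [-26.9  -6.2]
top clip_nose [-0.4  1.9]
top finger_slot [0.6 1.6]
top home [ 2.  -1.8]
top fixture [2. 1.]
scene thumb_bar [-0.8 -0.5]
scene clip_nose [-2.4  0.5]
scene finger_slot [ 1.2 -0.5]
scene home [-0.1 -1.9]
scene fixture [1.6 0.9]
[ 0.53585504 -0.40887546 -0.63367049]
top thumb_bar [-26.9  -6.2]
top clip_nose [-0.4  1.9]
top finger_slot [0.6 1.6]
top home [ 2.  -1.8]
top fixture [2. 1.]
scene thumb_bar [-0.8 -0.5]
scene clip_nose [-2.4  0.5]
scene finger_slot [ 1.2 -0.5]
scene home [-0.1 -1.9]
scene fixture [1.6 0.9]
top [352.2, 198.9] [-20.2   1.9  24. ]
top [220.7, 236.1] [-288.9  206.4   24. ]
top [302.6, 262.8] [-219.9    6.    24. ]
top [356.3, 282.0] [-178.7 -125.1   24. ]
top [407.2, 180.0] [101.9 -80.7  24. ]
scene [425.4, 267.0] [ 96.7 -98.5  24. ]
scene [258.0, 221.9] [-209.   -11.3   24. ]
scene [356.4, 225.5] [-22.4  -0.1  24. ]
scene [241.8, 165.7] [-289.3  187.6   24. ]
```

View pics/crop.png

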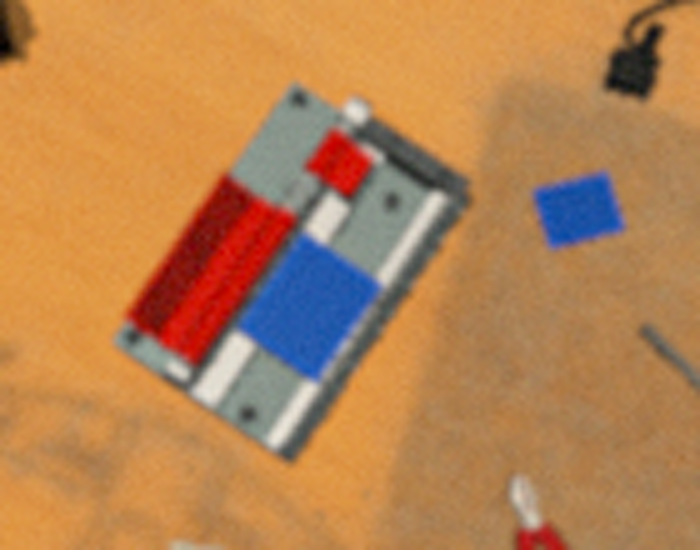

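The crop confirms it: the blue coupon lies in the fixture at crop (310,307), which is top pixel (352,201). The way ahead is shut by the nose under the red arm at crop (340,160). I now move above the fixture with the finger line along its y.

>>> carry_out:
  moves: "0 0 0 0 0 7.75 47.5;0 0 0 0 0 7.75 47.5;0 0 0 0 0 7.75 47.5;0 0 0 0 0 7.75 47.5;0 0 0 0 0 7.75 47.5;0 0 0 0 0 7.75 47.5;0 0 0 0 0 7.75 47.5;0 0 0 0 0 7.75 47.5"

```text
clock: 3.2
position: [0.2598, -0.5408, 0.2186]
orientation: [3.142, 0.0, -0.64]
contact_force: [0.3, -0.2, 0.2]
grip_width: 0.511
grasp_force: 0.0
```

>>> carry_out:
  moves: "10 -37 0 0 0 0 47.5;10 -37 0 0 0 0 47.5;10 -37 0 0 0 0 47.5;10 -37 0 0 0 0 47.5;10 -37 0 0 0 0 47.5;10 -37 0 0 0 0 47.5;10 -37 0 0 0 0 47.5;10 -37 0 0 0 0 47.5;0 0 0 0 0 0 47.5;0 0 0 0 0 0 47.5"

```text
clock: 4.2
position: [0.5001, -0.3492, 0.2185]
orientation: [3.141, 0.0, -0.632]
contact_force: [-0.0, -0.9, -0.2]
grip_width: 0.511
grasp_force: 0.0
```

Run:
```python
from h import *
p=np.load("p.npy")
s=read_state(); d=snapshot("wrist"); c=cam(d,s)
print(s["position"],s["orientation"],s["grip_width"],np.array(d["tool_from_camera"]).round(3),d["fx"],d["cx"],d["cy"])
print("tcp in fix",w2f(p,s["position"]))
cv2.imwrite("pics/w1.png",d["frame"])
for t in [*PTS,"coupon"]:
    for r in place_of(t,"wrist")[:2]: print(t,r["pixel"],round(r["confidence"],2),w2f(p,hit(r["pixel"],d,c,PTS.get(t,(0,0,24))[2]/1000)).round(1),PTS.get(t))
```

```text
[ 0.50011284 -0.34919674  0.21849683] [ 3.14129829e+00  3.02114053e-04 -6.32240107e-01] 0.5109933498915118 [[-0.     0.953  0.302  0.085]
 [ 1.     0.     0.     0.001]
 [ 0.     0.302 -0.953 -0.167]
 [ 0.     0.     0.     1.   ]] 309.70691628693146 321.8542994422243 195.23327851253325
tcp in fix [-64.13936598  26.92948022 218.4968338 ]
thumb_bar [293.7, 153.3] 0.97 [-39.7  58.6  35.5] (-40, 63, 35.5)
clip_nose [330.6, 82.7] 0.78 [41.3 16.4 24. ] (40, 17, 24)
home [344.9, 89.3] 0.89 [33.8 -0.1 24. ] (30, 0, 24)
fixture [344.5, 119.5] 0.98 [-3.1 -1.7  0. ] (0, 0, 0)
coupon [409.0, 40.7] 0.93 [ 96.1 -75.6  24. ] None
coupon [430.8, 247.7] 0.83 [-169. -123.   24.] None
```

View pics/w1.png

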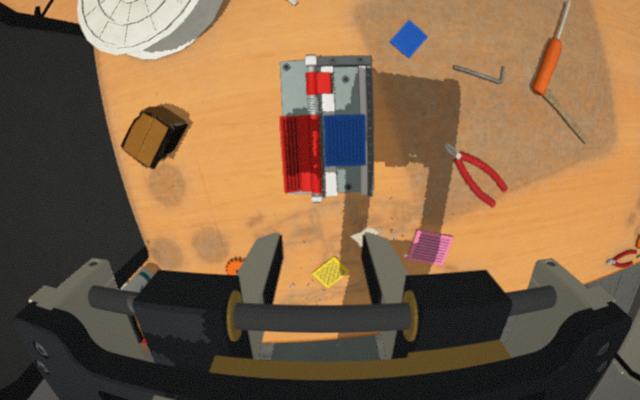

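The wrist view shows the fixture at about (327,125), with the thumb bar at (301,153), coupon at (345,138) and clip at (320,83). Next I refine the fixture pose by overlaying the model on a crop.

```bash
cat >> h.py <<'E'
def box(x0,x1,y0,y1,z): return np.array([(x0,y0,z),(x1,y0,z),(x1,y1,z),(x0,y1,z)],float)
def overlay(p,d,c,shapes,win,k,name):
    u0,v0,u1,v1=win; im=cv2.resize(d["frame"][v0:v1,u0:u1],None,fx=k,fy=k,interpolation=cv2.INTER_CUBIC)
    for B,col in shapes:
        q=(proj(f2w(p,B),d,c)-[u0-.5,v0-.5])*k
        cv2.polylines(im,[np.int32(q*16)],True,col,1,cv2.LINE_AA,4)
    cv2.imwrite(name,im)
E
python3 - <<'E'
from h import *
p=np.load("p.npy")
vs=[]
s=read_state()
for n in("wrist","top","scene"):
    d=snapshot(n); vs.append((n,d,cam(d,s)))
p2=fit(vs[:1],p); print(p2); p3=fit(vs,p); print(p3); np.save("p3.npy",p3)
n,d,c=vs[0]
# coupon: blue mask, top face
hsv=cv2.cvtColor(d["frame"],cv2.COLOR_BGR2HSV); m=cv2.inRange(hsv,(105,100,40),(125,255,255)); m[:100]=0; m[200:]=0; m[:,:315]=0; m[:,375:]=0
ys,xs=np.nonzero(m); rc=cv2.minAreaRect(np.c_[xs,ys].astype(np.float32)); print(rc)
for q in cv2.boxPoints(rc): print(q,w2f(p3,hit(q,d,c,.030)).round(1))
S=[(box(-95,71,-36,74,12),(0,255,0)),(box(-95,60,-27,-24,33),(255,255,0)),(box(-85,5,53,73,35.5),(255,0,255)),(box(28,52,13,21,24),(0,255,255))]
overlay(p3,d,c,S,(270,45,385,210),3.6,"pics/o1.png")
E
```

```text
wrist thumb_bar [-2.4  2.3]
wrist clip_nose [ 0.3 -1.2]
wrist home [-0.1  1.1]
wrist fixture [ 2.  -2.4]
[ 0.53776537 -0.40960318 -0.61652328]
wrist thumb_bar [-1.6  3.9]
wrist clip_nose [0.4 0.1]
wrist home [0.  2.2]
wrist fixture [ 2.4 -1.4]
top thumb_bar [-2.7 -1.3]
top finger_slot [-2.8  0.5]
scene thumb_bar [1.2 1.2]
scene clip_nose [ 0.1 -0.8]
scene finger_slot [0.3 1.5]
scene home [ 3.  -1.6]
scene fixture [2.3 3.6]
[ 0.53645154 -0.40923984 -0.60630177]
((342.5, 139.5), (51.0, 41.0), 90.0)
[322. 114.] [ 4.9 24.  30. ]
[363. 114.] [  4.  -22.9  30. ]
[363. 165.] [-56.  -22.6  30. ]
[322. 165.] [-54.8  25.8  30. ]
```

View pics/o1.png

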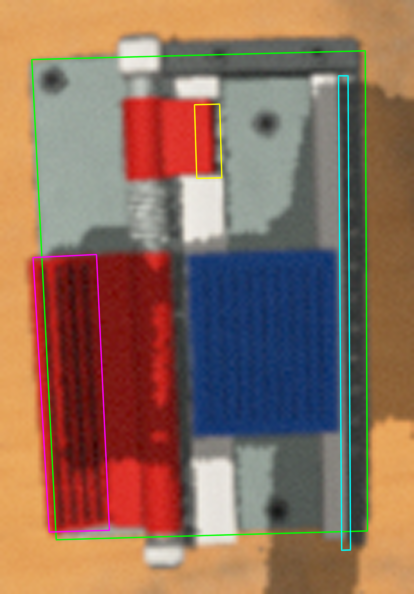

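Overlay: far-left base corner fits at crop (32,60), but the model yaw is slightly off. I refit on features read from the crop: ledge edge y=12, ledge ends, base corner and bar corners.

Run:
```python
from h import *
p=np.load("p3.npy"); s=read_state(); d=snapshot("wrist"); c=cam(d,s)
U=lambda q:np.array(q)/3.6+[269.5,44.5]
F=[((219,90),None,12,24),((237,530),None,12,24),((215,545),-95,None,24),((200,77),60,None,24),((32,60),71,74,12),((43,250),None,74,12),((32,257),5,73.1,39.8),((50,530),-85,73.1,39.8),((85,56.5),71,None,12)]
def f(p):
    o=[]
    for q,x,y,z in F:
        h=w2f(p,hit(U(q),d,c,z/1000))
        if x is not None:o.append(h[0]-x)
        if y is not None:o.append(h[1]-y)
    return np.array(o)
r=least_squares(f,p,loss="soft_l1",x_scale=[.01,.01,.05],diff_step=1e-5); p=r.x; print(p,f(p).round(1)); np.save("p4.npy",p)
for q in((187,252),(337,250),(337,433),(193,437)): print("coupon",w2f(p,hit(U(q),d,c,.030)).round(1))
for q in((277,511),(265,123)): print("screw",w2f(p,hit(U(q),d,c,.015)).round(1))
print("fence",w2f(p,hit(U((338,250)),d,c,.033)),"tcp",w2f(p,s["position"]),s["orientation"][2]-p[2])
```

```text
[ 0.53744666 -0.40930553 -0.59612223] [ 1.1 -0.1 -0.5  0.3 -0.4 -0.2 -0.8  0.2  0.   1.8  0.2 -0.5]
coupon [ 3.8 25.2 30. ]
coupon [  3.2 -22.4  30. ]
coupon [-56.6 -21.6  30. ]
coupon [-56.4  25.6  30. ]
screw [-86.8  -2.4  15. ]
screw [45.3 -1.8 15. ]
fence [  3.32555418 -22.32369782  33.        ] tcp [-64.66583339  28.0248396  218.60629367] -0.03814608450943957
```

The measurement is consistent: coupon 60 × 47.5, rear face x ≈ -56.5, screws at x -87 and 45. I turn 2.2° and shift, descend to z ≈ 53, then check.

>>> carry_out:
  moves: "-6 -2 0 0 0 -2.2 47.5;0 0 35 0 0 0 47.5;0 0 35 0 0 0 47.5;0 0 35 0 0 0 47.5;0 0 35 0 0 0 47.5;0 0 20 0 0 0 47.5;0 0 6 0 0 0 47.5;0 0 0 0 0 0 47.5"

```text
clock: 6.55
position: [0.4955, -0.3442, 0.0519]
orientation: [-3.141, 0.002, -0.596]
contact_force: [-0.5, -0.5, 0.7]
grip_width: 0.513
grasp_force: 0.0
```

Run:
```python
from h import *
p=np.load("p4.npy"); s=read_state(); d=snapshot("wrist"); c=cam(d,s)
t=w2f(p,s["position"]); print(t,s["orientation"]-[0,0,p[2]],s["contact_force"],s["grip_width"])
S=[(box(-95,71,-36,74,12),(0,255,0)),(box(-95,60,-18,12,24),(255,255,0)),(box(-56.5,3.5,-23,25,30),(0,255,255)),(box(t[0]-7.5,t[0]+7.5,t[1]+24,t[1]+41,t[2]),(255,0,255)),(box(t[0]-7.5,t[0]+7.5,t[1]-41,t[1]-24,t[2]),(255,0,255))]
overlay(p,d,c,S,(200,40,460,320),2.1,"pics/o2.png")
```

```text
[-71.22817267  30.30938254  51.89361966] [-3.14142083e+00  1.76314484e-03  2.09824758e-04] [-0.46426175 -0.47217092  0.71528926] 0.5125970436004678
```

View pics/o2.png

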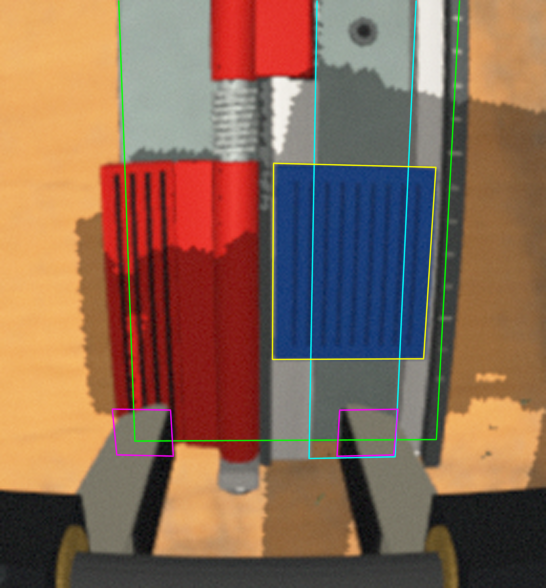

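The model lines up with the ledges, coupon (rear edge at row 358) and both tips (row ~408). I press down to z ≈ 24.

>>> carry_out:
  moves: "0 0 7 0 0 0 47.5;0 0 6 0 0 0 47.5;0 0 5 0 0 0 47.5;0 0 5 0 0 0 47.5;0 0 5 0 0 0 47.5;0 0 0 0 0 0 47.5;0 0 0 0 0 0 47.5"

```text
clock: 7.3
position: [0.4954, -0.3468, 0.0261]
orientation: [3.139, -0.001, -0.596]
contact_force: [-9.4, -4.7, 11.9]
grip_width: 0.51
grasp_force: 5.8
```

Run:
```python
from h import *
p=np.load("p4.npy"); s=read_state(); d=snapshot("wrist"); c=cam(d,s)
t=w2f(p,s["position"]); print(t,s["orientation"],s["contact_force"],s["wrist_torque"],s["grip_width"])
S=[(box(-95,71,-36,74,12),(0,255,0)),(box(-95,60,-18,12,24),(255,255,0)),(box(-56.5,3.5,-23,25,30),(0,255,255)),(box(t[0]-7.5,t[0]+7.5,t[1]+24,t[1]+41,t[2]),(255,0,255)),(box(t[0]-7.5,t[0]+7.5,t[1]-41,t[1]-24,t[2]),(255,0,255))]
overlay(p,d,c,S,(200,20,460,300),2.1,"pics/o3.png")
```

```text
[-69.91338387  28.15186472  26.11422644] [ 3.13875395e+00 -1.10974781e-03 -5.96296643e-01] [-9.40929436 -4.67472458 11.94517498] [-0.41532202  1.48074104  0.10818268] 0.5104792929494004
```

View pics/o3.png

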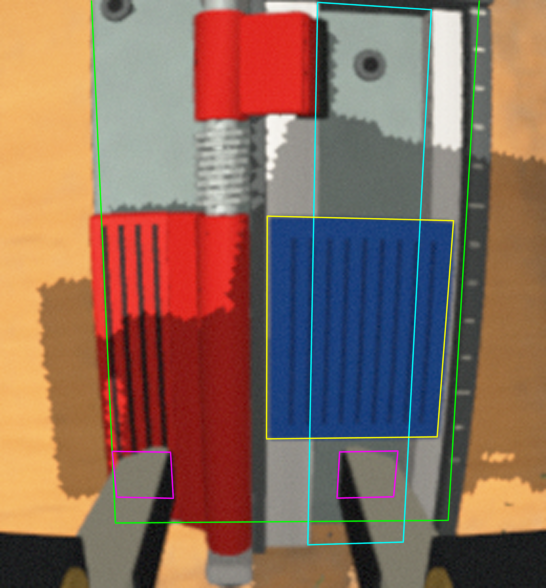

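The bar is going down and the nose has swung up: the black nose shows at crop (320,60). The coupon is undisturbed. I press 3 mm more, then start pushing.

>>> carry_out:
  moves: "0 -1 2 0 0 0 47.5;0 0 1.5 0 0 0 47.5;0 0 0 0 0 0 47.5;0 0 0 0 0 0 47.5"

```text
clock: 7.75
position: [0.4962, -0.3469, 0.0238]
orientation: [3.138, -0.003, -0.596]
contact_force: [-11.7, -5.6, 17.6]
grip_width: 0.506
grasp_force: 8.6
```

>>> carry_out:
  moves: "3 0 0 0 0 0 47.5;4 0 0 0 0 0 47.5;4 0 0 0 0 0 47.5;4 0 0 0 0 0 47.5;4 0 0 0 0 0 47.5;0 0 0 0 0 0 47.5"

```text
clock: 8.35
position: [0.5124, -0.3542, 0.0215]
orientation: [-3.141, 0.001, -0.596]
contact_force: [-2.8, 3.4, 6.8]
grip_width: 0.513
grasp_force: 3.6
```

Run:
```python
from h import *
p=np.load("p4.npy"); s=read_state(); d=snapshot("wrist"); c=cam(d,s)
t=w2f(p,s["position"]); print(t,s["orientation"],s["contact_force"],R.from_euler("z",-p[2]).apply(s["contact_force"]))
S=[(box(-95,60,-18,12,24),(255,255,0)),(box(t[0]+7.5,t[0]+67.5,-23,25,30),(0,255,255)),(box(t[0]-7.5,t[0]+7.5,t[1]+24,t[1]+41,t[2]),(255,0,255)),(box(t[0]-7.5,t[0]+7.5,t[1]-41,t[1]-24,t[2]),(255,0,255))]
overlay(p,d,c,S,(200,20,460,300),2.1,"pics/o4.png")
```

```text
[-51.62211894  31.50951312  21.50084471] [-3.14111352e+00  6.99424436e-04 -5.95816594e-01] [-2.76418831  3.43778676  6.83280431] [-4.21752158  1.29291397  6.83280431]
```

View pics/o4.png

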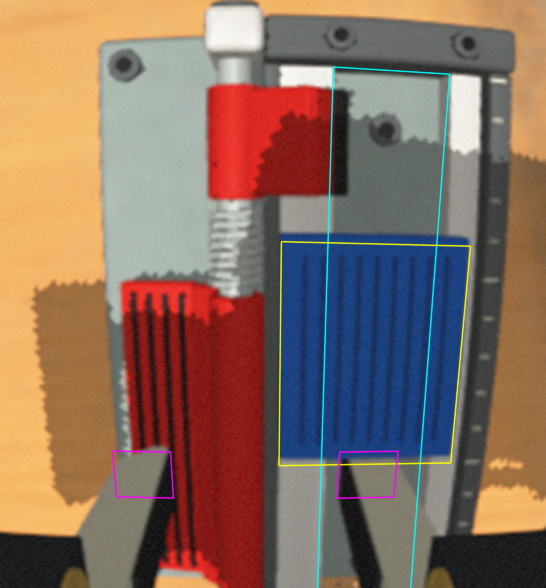

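Coupon is now being pushed: its rear edge at crop row 460 is at the fingertip, and the nose is still up. Raising 1.5 mm and continuing.

>>> carry_out:
  moves: "2 1 -1.5 0 0 0 47.5;4 0 0 0 0 0 47.5;4 0 0 0 0 0 47.5;4 0 0 0 0 0 47.5;4 0 0 0 0 0 47.5;4 0 0 0 0 0 47.5;4 0 0 0 0 0 47.5;4 0 0 0 0 0 47.5;4 0 0 0 0 0 47.5;0 0 0 0 0 0 47.5"

```text
clock: 9.4
position: [0.5401, -0.3742, 0.023]
orientation: [-3.141, 0.001, -0.596]
contact_force: [-2.3, 2.5, 7.1]
grip_width: 0.509
grasp_force: 3.6
```

Run:
```python
from h import *
p=np.load("p4.npy"); s=read_state(); d=snapshot("wrist"); c=cam(d,s)
t=w2f(p,s["position"]); print(t,s["orientation"],R.from_euler("z",-p[2]).apply(s["contact_force"]))
S=[(box(-95,60,-18,12,24),(255,255,0)),(box(t[0]+8.5,t[0]+68.5,-23,25,30),(0,255,255)),(box(t[0]-7.5,t[0]+7.5,t[1]+24,t[1]+41,t[2]),(255,0,255))]
overlay(p,d,c,S,(200,20,460,300),2.1,"pics/o5.png")
```

```text
[-17.544517    30.55377449  23.04905227] [-3.14114848e+00  5.61093011e-04 -5.95715962e-01] [-3.33168094  0.79285449  7.10056501]
```

View pics/o5.png

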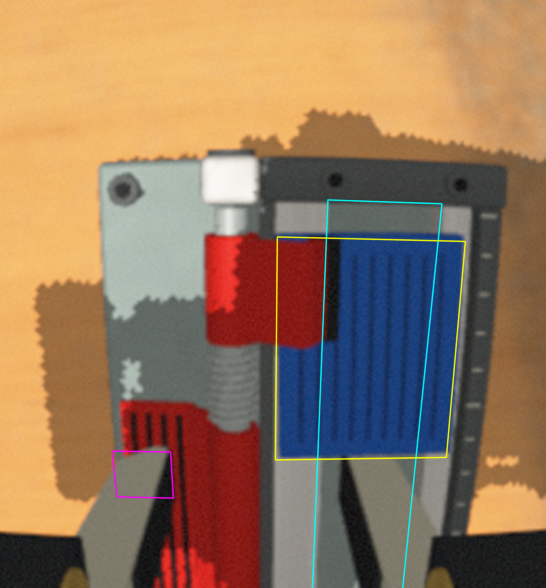

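The coupon passes beneath the raised nose; its front edge at crop row 237 is about 9 mm short of the stop (row 202). Pushing the rest gently.

>>> carry_out:
  moves: "3 0 0 0 0 0 47.5;3 0 0 0 0 0 47.5;2 0 0 0 0 0 47.5;1 0 0 0 0 0 47.5;0 0 0 0 0 0 47.5"

```text
clock: 9.95
position: [0.5464, -0.3786, 0.0228]
orientation: [-3.141, 0.003, -0.596]
contact_force: [-7.4, 6.2, 9.6]
grip_width: 0.506
grasp_force: 6.0
```

>>> carry_out:
  moves: "1 0 0 0 0 0 47.5;0.5 0 0 0 0 0 47.5;0 0 0 0 0 0 47.5"

```text
clock: 10.25
position: [0.5466, -0.3786, 0.0228]
orientation: [-3.141, 0.006, -0.596]
contact_force: [-12.2, 8.2, 15.0]
grip_width: 0.511
grasp_force: 9.0
```

Run:
```python
from h import *
p=np.load("p4.npy"); s=read_state(); d=snapshot("wrist"); c=cam(d,s)
t=w2f(p,s["position"]); print(t,s["orientation"],R.from_euler("z",-p[2]).apply(s["contact_force"]))
S=[(box(0,60,-24,24,30),(0,255,255))]
overlay(p,d,c,S,(260,80,440,260),3.3,"pics/o6.png")
```

```text
[-9.70409057 30.51777171 22.81103651] [-3.14123553  0.00591992 -0.59586917] [-14.68961287  -0.02231912  14.99701965]
```

View pics/o6.png

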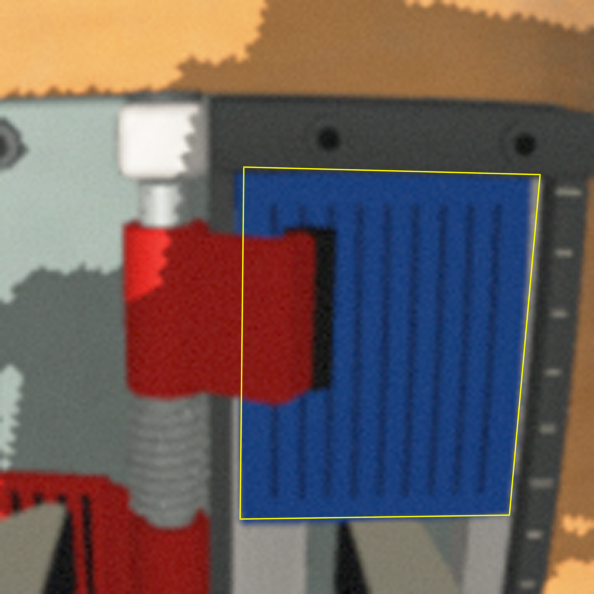

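The coupon's front edge (row 170) touches the dark stop along its whole width, and the push force has risen to 15 N, so it is home. I back off with the bar still down, then lift.

>>> carry_out:
  moves: "-2 0 0 0 0 0 47.5;-3 0 0 0 0 0 47.5;-2 0 0 0 0 0 47.5;0 0 -3 0 0 0 47.5;0 0 -4 0 0 0 47.5;0 0 -4 0 0 0 47.5;0 0 -6 0 0 0 47.5;0 0 -15 0 0 0 47.5;0 0 -30 0 0 0 47.5;0 0 -40 0 0 0 47.5"

```text
clock: 11.3
position: [0.5413, -0.3753, 0.124]
orientation: [-3.141, 0.004, -0.596]
contact_force: [0.9, 0.0, 0.6]
grip_width: 0.511
grasp_force: 0.0
```

>>> carry_out:
  moves: "0 0 -20 0 0 0 47.5;0 0 0 0 0 0 47.5;0 0 0 0 0 0 47.5"

```text
clock: 11.6
position: [0.543, -0.3766, 0.1455]
orientation: [3.141, -0.001, -0.596]
contact_force: [0.3, -0.5, 0.5]
grip_width: 0.512
grasp_force: 0.0
```

Run:
```python
from h import *
p=np.load("p4.npy"); s=read_state(); d=snapshot("wrist"); c=cam(d,s)
print(w2f(p,s["position"]),s["contact_force"])
overlay(p,d,c,[(box(0,60,-24,24,30),(0,255,255))],(260,60,400,200),4,"pics/o7.png")
```

```text
[-13.75184061  30.13245496 145.54452552] [ 0.30440615 -0.47602919  0.53578774]
```

View pics/o7.png

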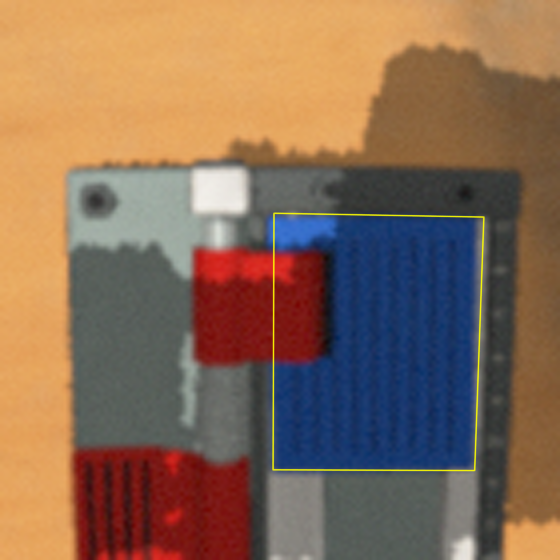

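The coupon is home against the stop (front edge at row 215, no gap), the nose is down on it at (325,305), and the robot is clear.

```bash
python3 -c "
from cell import *
print(job_done())"
```

```text
the job is handed in; nothing more can be done
None
```

The blue coupon is fully home against the end stop, the nose is down on it, and the arm is clear; I handed the job in at about 12 s and saw no verdict.

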